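# Unload the burn-in rack into the tray, in channel order

## Task

The four LED lamp modules have finished their burn-in, and the test log goes by position, so move them from the rack into the compartment tray in the same order: the module nearest the rack's control box goes into the compartment next to the tray's label card, the next one beside it, and so on down the row. Stand each upright on the floor of its own compartment, set them down rather than dropping them, and leave the solder spool and the bottle standing where they are.

Things in the scene. Friction and masses are not known exactly. Their poses are not given: they have to be found in the camera images.
- module_slim: loose LED lamp module, about 70 g: round finned heat sink, 42 mm diameter, 22 mm tall, carrying a tall slim round black lens barrel, 26 mm in diameter, with one small mirror reflector facing up; 68 mm tall in all. Above 22 mm its sides are vertical and rigid: grip there. Origin: centre of the underside, z up.
- module_medium: loose LED lamp module, about 90 g: round finned heat sink, 42 mm diameter, 22 mm tall, carrying a round black lens barrel, 38 mm in diameter, with one mirror reflector facing up; 62 mm tall in all. Above 22 mm its sides are vertical and rigid: grip there. Origin: centre of the underside, z up.
- module_wide: loose LED lamp module, about 120 g: round finned heat sink, 42 mm diameter, 22 mm tall, carrying a broad round black lens barrel, 50 mm in diameter (it overhangs the heat sink), with one large mirror reflector facing up; 56 mm tall in all. Above 22 mm its sides are vertical and rigid: grip there. Origin: centre of the underside, z up.
- module_square: loose LED lamp module, about 100 g: round finned heat sink, 42 mm diameter, 22 mm tall, carrying a square black housing, 38 x 38 mm, sides parallel to its x and y axes, with four small mirror reflectors facing up; 60 mm tall in all. Starts within 0.1 rad of the rack's axes. Above 22 mm its sides are vertical and rigid: grip there. Origin: centre of the underside, z up.
- rack: fixed burn-in rack, any yaw, on one side: aluminium chassis 90 (x) by 270 mm (y), top 30 mm above the bench; four sockets in a row at x 0, y -96, -32, 32, 96 mm. Grey control box with display and switch, 60 mm tall, 90 (x) by 70 mm (y), at the -y end, next to the first socket. Origin at bench height under the middle of the socket row, z up.
- tray: fixed grey tray, any yaw, on the other side: four open black-lined compartments in a row at x 0, y -96, -32, 32, 96 mm, each 58 (x) by 60 mm (y) inside; floor 4 mm, wall tops 18 mm above the bench. A ledge with a blank white label card, 66 (x) by 46 mm (y), 21 mm high, sticks out at the -y end, next to the first compartment. Origin at bench height under the middle of the row, z up.
- socket_slim: fixed socket in which the slim module stands at the start, in any of the rack's four places: grey cup, 54 mm outside, 46 mm inside; all four look alike. Its inner floor, on which the module rests, is 36 mm and its rim 41 mm above the bench. Origin: centre of the underside, 30 mm above the bench; axes parallel to the rack's.
- socket_medium: fixed socket in which the medium module stands at the start, in any of the rack's four places: grey cup, 54 mm outside, 46 mm inside; all four look alike. Its inner floor, on which the module rests, is 36 mm and its rim 41 mm above the bench. Origin: centre of the underside, 30 mm above the bench; axes parallel to the rack's.
- socket_wide: fixed socket in which the wide module stands at the start, in any of the rack's four places: grey cup, 54 mm outside, 46 mm inside; all four look alike. Its inner floor, on which the module rests, is 36 mm and its rim 41 mm above the bench. Origin: centre of the underside, 30 mm above the bench; axes parallel to the rack's.
- socket_square: fixed socket in which the square module stands at the start, in any of the rack's four places: grey cup, 54 mm outside, 46 mm inside; all four look alike. Its inner floor, on which the module rests, is 36 mm and its rim 41 mm above the bench. Origin: centre of the underside, 30 mm above the bench; axes parallel to the rack's.
- solder_spool: bystander: loose solder spool with black flanges standing on end beyond the middle of the work, 52 mm in diameter, 45 mm tall. Origin under its centre.
- cleaner_bottle: bystander: loose translucent bottle with a white cap, far side, 52 mm in diameter, 130 mm tall. Origin under its centre.
Things that resemble listed ones, but are neither listed nor needed, are in the scene too. What is shaped like the module_wide but yellow is not meant.

How it is judged (in metres and radians):
At the end, for the whole second after the job is handed in: Every module rests upright (within 0.1 rad) on the floor (3 mm) of the tray compartment, within 12 mm of its centre along and across the row, whose place counted from the label ledge equals that of its socket counted from the control box (((y of socket_slim in the frame of rack between -0.116 and -0.076 m and y of module_slim in the frame of tray between -0.108 and -0.084 m) or (y of socket_slim in the frame of rack between -0.052 and -0.012 m and y of module_slim in the frame of tray between -0.044 and -0.02 m) or (y of socket_slim in the frame of rack between 0.012 and 0.052 m and y of module_slim in the frame of tray between 0.02 and 0.044 m) or (y of socket_slim in the frame of rack between 0.076 and 0.116 m and y of module_slim in the frame of tray between 0.084 and 0.108 m)) and x of module_slim in the frame of tray between -0.012 and 0.012 m and z of module_slim in the frame of tray between 0.001 and 0.007 m and angle between each of module_slim, module_medium, module_wide, module_square's own z axis and vertical below 0.1 rad and linear speed of each of module_slim, module_medium, module_wide, module_square below 0.02 m/s and ((y of socket_medium in the frame of rack between -0.116 and -0.076 m and y of module_medium in the frame of tray between -0.108 and -0.084 m) or (y of socket_medium in the frame of rack between -0.052 and -0.012 m and y of module_medium in the frame of tray between -0.044 and -0.02 m) or (y of socket_medium in the frame of rack between 0.012 and 0.052 m and y of module_medium in the frame of tray between 0.02 and 0.044 m) or (y of socket_medium in the frame of rack between 0.076 and 0.116 m and y of module_medium in the frame of tray between 0.084 and 0.108 m)) and x of module_medium in the frame of tray between -0.012 and 0.012 m and z of module_medium in the frame of tray between 0.001 and 0.007 m and ((y of socket_wide in the frame of rack between -0.116 and -0.076 m and y of module_wide in the frame of tray between -0.108 and -0.084 m) or (y of socket_wide in the frame of rack between -0.052 and -0.012 m and y of module_wide in the frame of tray between -0.044 and -0.02 m) or (y of socket_wide in the frame of rack between 0.012 and 0.052 m and y of module_wide in the frame of tray between 0.02 and 0.044 m) or (y of socket_wide in the frame of rack between 0.076 and 0.116 m and y of module_wide in the frame of tray between 0.084 and 0.108 m)) and x of module_wide in the frame of tray between -0.012 and 0.012 m and z of module_wide in the frame of tray between 0.001 and 0.007 m and ((y of socket_square in the frame of rack between -0.116 and -0.076 m and y of module_square in the frame of tray between -0.108 and -0.084 m) or (y of socket_square in the frame of rack between -0.052 and -0.012 m and y of module_square in the frame of tray between -0.044 and -0.02 m) or (y of socket_square in the frame of rack between 0.012 and 0.052 m and y of module_square in the frame of tray between 0.02 and 0.044 m) or (y of socket_square in the frame of rack between 0.076 and 0.116 m and y of module_square in the frame of tray between 0.084 and 0.108 m)) and x of module_square in the frame of tray between -0.012 and 0.012 m and z of module_square in the frame of tray between 0.001 and 0.007 m); the robot touches nothing.
It fails at once if a module is dropped or thrown: it moves faster than 0.7 m/s with no finger touching it ((linear speed of module_slim above 0.7 m/s and contact force between the fingers and module_slim below 0.05 N) or (linear speed of module_medium above 0.7 m/s and contact force between the fingers and module_medium below 0.05 N) or (linear speed of module_wide above 0.7 m/s and contact force between the fingers and module_wide below 0.05 N) or (linear speed of module_square above 0.7 m/s and contact force between the fingers and module_square below 0.05 N)).
It fails at once if the solder spool or the bottle is shifted by more than 30 mm (distance of any of solder_spool, cleaner_bottle from where it was at the start of the episode above 0.03 m).
It also fails if it takes over 104 s, if anything falls off the work surface, if the arm or the gripper's body presses on something with over 40 N, if the wrist force passes 120 N, or if a joint passes its speed limit or range.

## Robot

A 6-joint arm with a two-finger parallel gripper is mounted at the origin on the work surface. World frame = base frame: x ahead of the robot, y to its left, z up, the work surface at z = 0. Lengths are in m, angles in degrees, forces in N, time in s.
With the tool pointing down it reaches from about 0.375 to 0.9 m from the base axis. Payload 3.1 kg.
Tool frame: the origin (TCP) lies at the very end of the fingers, on their centre line; the grasp point (between the pads) lies 19 mm behind it; z points along the fingers, y is the direction in which the jaws open and shut (so a half turn about z gives the same grasp; the last joint's range is limited). The gripper opens to 87 mm and grips with 3 to 60 N. Pads are 19 mm wide; open, the fingers measure 117 mm over their backs; the gripper's body (75 mm by 190 mm) begins 51 mm behind the grasp point.
Start: joints at [53.772, 30.224, 82.088, -0, 67.689, -10.227], TCP at [0.274, 0.562, 0.192] pointing down, gripper open.
Joint ranges: [-176.69, 176.69], [-43.24, 126.21], [12.49, 139.97], [-82, 262], [0, 151.66], [-163.58, 163.58]. Speed limits (degrees/s): [159.86, 159.86, 180, 180, 180, 180].

## Interface

Orientations are given as a 3x3 rotation matrix whose columns are the frame's x, y, z axes.
In Python, from rig import read_state, capture, hand_in gives the robot as it stands. The module is installed in compiled form; this text tells all that it offers.
- The arm moves only by the tool send_rows, never from a script. Its argument "moves" is one flat list of numbers, 7 for each row, row after row: the turn, a rotation vector about the world's x, y, z in degrees, then the shift along the world's x, y, z in cm, then the gripper's target within -1 to 1 (fully open at 1, half-way at 0, shut at -1). In form: [rx, ry, rz, tx, ty, tz, hand, rx, ry, rz, tx, ty, tz, hand, ...]. A call has 1 to 20 rows; each row shifts and turns the commanded pose from where the row before left it; what a row does not reach is not made up. A row lasts 1/10 s, in which the tool goes at most 50 mm and 8.59 degrees, less where a joint would pass 70% of its speed; a pose out of reach is approached as far as the arm can. A call with a gripper value outside its range is refused whole. The fingers move at their own pace and stop on an object; the grip force is fixed at half the most. Time passes only in rows, so rows that do not move let the fingers close. It gives the time, the measured TCP pose, the force and the opening at its end, in the units of the state.
- read_state(): the state, without advancing time (a new reading comes with each control period).
- capture(name): name is "scene" or "top" or "wrist"; returns a dict with "pixels" (480x640x3 uint8, red, green, blue), "vertical_fov" (degrees; the focal length in pixels is half the picture's height over the tangent of half this angle, whatever the lens; pixels are square), "cx", "cy" (the principal point, pixels), "dist" ([k1, k2, p1, p2, k3] as OpenCV has them; the pictures are not rectified), "rvec" (rotation vector, rad) and "tvec" (3), from world to camera coordinates, as OpenCV has them. Camera axes: x right, y down, z forward; pixel columns grow to the right and rows downward; lengths in m; the calibration is good to about 2 mm. A picture is of the moment at which its call begins. There is no depth.
- hand_in(): hands the job in, once; it reports no verdict.
The state is a dict: "time_s": time; "joint_positions": joint angles; "qvel": joint speeds; "tau": joint torques, N m; "position": TCP position; "tcp_rot": TCP orientation; "force": force on the tool from outside, world axes, zero at the start; "moment": the same for the moment, N m; "opening": opening from 0.0 (shut) to 1.0 (fully open).
Only numpy, scipy, OpenCV 4.12 (cv2) and the standard library are available. Lean on these libraries where they do the work, as an engineer would, in place of code of your own. Each camera call takes 0.05 s, during which the arm holds its last target.

## Working session

There is one attempt and no reset: what is moved stays moved. The work goes in short steps, Python scripts to look and compute and a tool call to move; the robot and the scene stay as the last step left them, time stands still between calls to the robot, and variables do not carry over. Pictures are saved under pics/ and viewed, and the job is handed in when it is done.

Besides the shell and the picture viewer there is one more tool, called after "Call:" as name(argument=value, ...) on one line, values as JSON. send_rows: Moves the arm, as the interface text tells. Its arguments: {"type":"object","properties":{"moves":{"type":"array","items":{"type":"number"}}},"required":["moves"]}

```bash
mkdir -p pics
cat > h.py <<'E'
import numpy as np, cv2, pickle
from rig import read_state, capture
def snap(n,f):
    c=capture(n); cv2.imwrite(f'pics/{f}.png',c['pixels'][:,:,::-1]); pickle.dump(c,open(f'{f}.pkl','wb')); return c
def K(c):
    f=240/np.tan(np.radians(c['vertical_fov'])/2); return np.array([[f,0,c['cx']],[0,f,c['cy']],[0,0,1.]])
def ray(c,px):
    u=cv2.undistortPoints(np.array(px,float).reshape(-1,1,2),K(c),np.array(c['dist'],float)).reshape(-1,2)
    R=cv2.Rodrigues(np.array(c['rvec'],float))[0]; t=np.array(c['tvec'],float).ravel()
    d=np.c_[u,np.ones(len(u))]@R; return -R.T@t,d
def plane(c,px,z):
    o,d=ray(c,px); return o+d*((z-o[2])/d[:,2])[:,None]
def proj(c,P):
    return cv2.projectPoints(np.array(P,float).reshape(-1,1,3),np.array(c['rvec'],float),np.array(c['tvec'],float),K(c),np.array(c['dist'],float))[0].reshape(-1,2)
E
python3 - <<'E'
from h import *
for n in ['scene','top','wrist']:
    c=snap(n,n+'0'); print(n,c['vertical_fov'],ray(c,[[320,240]]))
print(read_state())
E
```

```text
scene 45.995168938873135 (array([1.19365699, 0.52028062, 1.33303483]), array([[-0.38737144, -0.33170895, -0.86023765]]))
top 48.426825009310996 (array([0.4812775 , 0.03080037, 1.16643373]), array([[ 0.10371882,  0.00797276, -0.99458053]]))
wrist 63.78141850606214 (array([0.2105994 , 0.59123985, 0.38434808]), array([[ 0.25968698, -0.10971803, -0.95988666]]))
{'time_s': 0.15, 'joint_positions': array([ 5.37723167e+01,  3.02673508e+01,  8.21372725e+01, -1.23662485e-03,
        6.76891498e+01, -1.02262925e+01]), 'qvel': array([-0.07541303, -0.20710076, -0.17286718,  0.13309028,  0.09568571,
        0.04416238]), 'tau': array([ 9.08804577e-04, -4.40429163e+01, -1.76843262e+01,  6.32529496e-02,
        5.52471774e-02, -1.02748177e-04]), 'position': array([0.27361157, 0.56127138, 0.19110232]), 'tcp_rot': array([[-8.98786875e-01,  4.38384817e-01, -9.51145565e-04],
       [ 4.38385766e-01,  8.98785929e-01, -1.33204506e-03],
       [ 2.70927921e-04, -1.61419329e-03, -9.99998660e-01]]), 'force': array([-0.30562851,  0.6177627 ,  0.50968291]), 'moment': array([-0.04571814,  0.04328995, -0.02115087]), 'opening': 0.9964048397813938}
```

View pics/scene0.png

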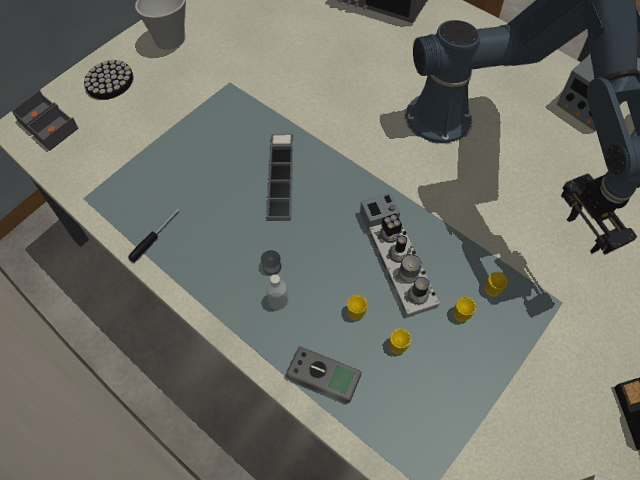

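View pics/top0.png

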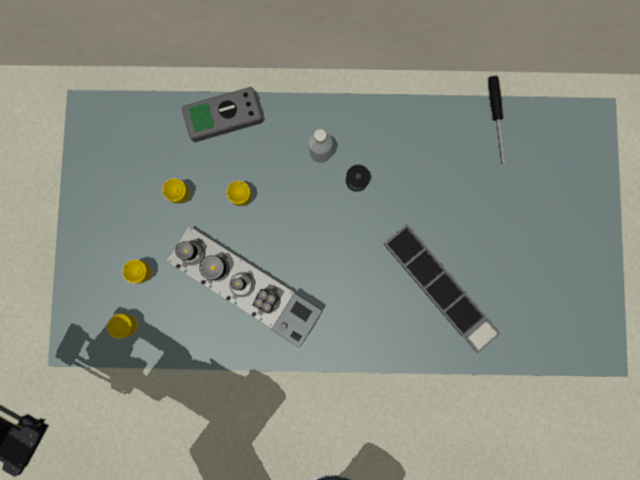

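View pics/wrist0.png

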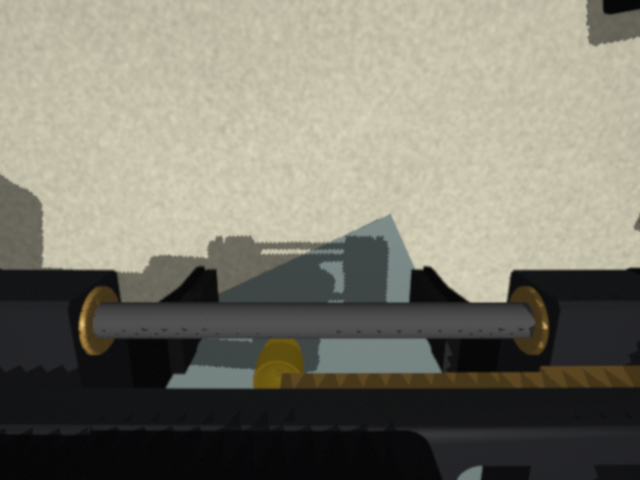

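Top view: the control box is at (300,318). From it along the row come square (267,299), slim (241,284), wide (213,267) and medium (188,250). The tray's label is at (482,335). I'll zoom in to measure.

Run:
```python
import cv2
a=cv2.imread('pics/top0.png')
r=cv2.resize(a[215:355,155:335],None,fx=4.4,fy=4.2,interpolation=cv2.INTER_CUBIC)
r=cv2.resize(a[215:355,155:335],(720,560),interpolation=cv2.INTER_CUBIC);cv2.imwrite('pics/rackz.png',r)
r=cv2.resize(a[215:361,375:505],(520,584),interpolation=cv2.INTER_CUBIC);cv2.imwrite('pics/trayz.png',r)
b=cv2.imread('pics/scene0.png')
r=cv2.resize(b[190:320,350:450],(461,600),interpolation=cv2.INTER_CUBIC);cv2.imwrite('pics/rackz2.png',r)
```

```text
(no output)
```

View pics/rackz.png

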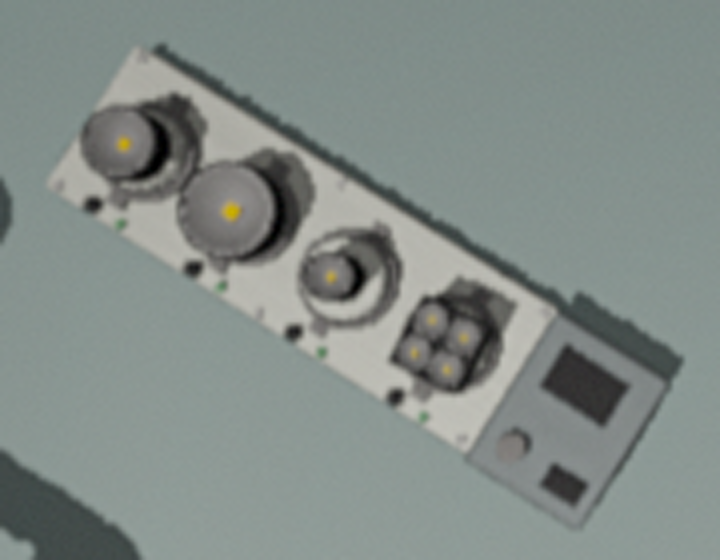

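View pics/trayz.png

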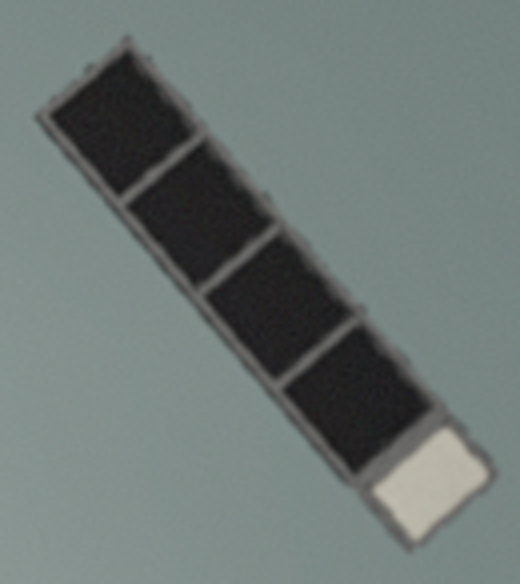

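View pics/rackz2.png

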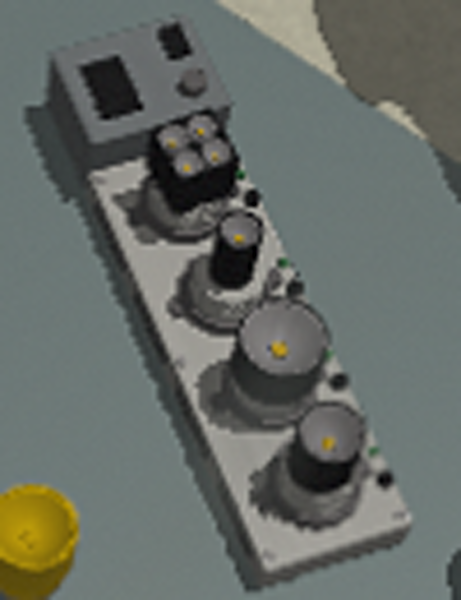

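Run:
```python
from h import *
c=pickle.load(open('top0.pkl','rb')); s=pickle.load(open('scene0.pkl','rb'))
np.set_printoptions(precision=4,suppress=True)
fz=lambda p,o,k:(np.array(p,float)+.5)/k+o-.5
R=lambda p:fz(p,np.array([155,215]),4.); T=lambda p:fz(p,np.array([375,215]),4.)
S=lambda p:fz(p,np.array([350,190]),4.61)
print('rack corners',plane(c,R([[140,45],[48,182],[468,457],[555,310]]),.03))
m=R([[439,345],[331,277],[229,211],[123,143]]); h=[.096,.104,.092,.098]
ms=S([[193,143],[240,230],[282,334],[331,430]])
for i in range(4):
    print('mod',plane(c,m[i:i+1],h[i]),plane(s,ms[i:i+1],h[i]))
# square housing axes
q=plane(c,R([[432,320],[463,338],[414,352],[447,369]]),.09)
print('sq yaw',np.degrees(np.arctan2(*(q[0]-q[1])[1::-1])),np.degrees(np.arctan2(*(q[2]-q[3])[1::-1])),np.degrees(np.arctan2(*(q[0]-q[2])[1::-1])),np.degrees(np.arctan2(*(q[1]-q[3])[1::-1])))
# tray: wall tops z .018 outer corners near medium end; ledge corners z .021
print('tray',plane(c,T([[128,40],[40,116],[353,484],[440,408]]),.018))
print('card',plane(c,T([[448,423],[490,470],[412,545],[368,487]]),.021))
# compartments interior corners at wall tops along centre of divider
print('div',plane(c,T([[204,135],[122,202],[279,229],[202,293],[359,319],[281,386]]),.018))
g=(1.2*0+1)
b=plane(c,[[358,178],[320,136]],.045); print('spool',b[0]); print('bottle cap',plane(c,[[320,135]],.13),plane(s,[[275,280]],.13), plane(s,[[270,257]],.045))
print('yellow',plane(c,[[134,270],[238,192],[175,190],[122,325]],.056))
```

```text
rack corners [[0.6258 0.321  0.03  ]
 [0.5512 0.3671 0.03  ]
 [0.41   0.1386 0.03  ]
 [0.4878 0.0945 0.03  ]]
mod [[0.4691 0.1482 0.096 ]] [[0.4715 0.147  0.096 ]]
mod [[0.5018 0.202  0.104 ]] [[0.505  0.2033 0.104 ]]
mod [[0.5343 0.2565 0.092 ]] [[0.5365 0.2567 0.092 ]]
mod [[0.5673 0.3101 0.098 ]] [[0.5697 0.312  0.098 ]]
sq yaw 61.14662954510199 64.05035759009871 -28.052283228746532 -26.053388358267085
tray [[ 0.6376 -0.1473  0.018 ]
 [ 0.5954 -0.0998  0.018 ]
 [ 0.4019 -0.2668  0.018 ]
 [ 0.4426 -0.3136  0.018 ]]
card [[ 0.4348 -0.3168  0.021 ]
 [ 0.4105 -0.3387  0.021 ]
 [ 0.3707 -0.2968  0.021 ]
 [ 0.4006 -0.2739  0.021 ]]
div [[ 0.5866 -0.1883  0.018 ]
 [ 0.5497 -0.1441  0.018 ]
 [ 0.5365 -0.2284  0.018 ]
 [ 0.5016 -0.1869  0.018 ]
 [ 0.4891 -0.2709  0.018 ]
 [ 0.4529 -0.2289  0.018 ]]
spool [ 0.7329 -0.0392  0.045 ]
bottle cap [[0.8001 0.0427 0.13  ]] [[0.8055 0.0465 0.13  ]] [[ 0.7372 -0.0424  0.045 ]]
yellow [[0.5278 0.4269 0.056 ]
 [0.6963 0.2149 0.056 ]
 [0.6986 0.3488 0.056 ]
 [0.4139 0.4458 0.056 ]]
```

Call:
send_rows(moves=[0,0,-8,2.45,-2.08,0,1,0,0,-8,2.45,-2.08,0,1,0,0,-8,2.45,-2.08,0,1,0,0,-8,2.45,-2.08,0,1,0,0,-8,2.45,-2.08,0,1,0,0,-8,2.45,-2.08,0,1,0,0,-8,2.45,-2.08,0,1,0,0,-8,2.45,-2.08,0,1,0,0,-8,2.45,-2.08,0,1,0,0,-8,2.45,-2.08,0,1,0,0,-8,2.45,-2.08,0,1,0,0,-7,2.45,-2.12,0,1,0,0,0,0,0,0,1,0,0,0,0,0,0,1])

```text
time_s: 1.55
position: [0.5679, 0.3111, 0.1912]
tcp_rot: [[0.516, 0.857, -0.002], [0.857, -0.516, 0.0], [-0.001, -0.001, -1.0]]
force: [0.3, -0.4, -0.0]
opening: 1.002
```

Run:
```python
from h import *
snap('wrist','w1');snap('scene','s1');snap('top','t1');s=read_state();print(s['position'],s['tcp_rot'],s['joint_positions'],s['time_s'])
```

```text
[0.56671622 0.31246229 0.19160264] [[ 5.13525237e-01  8.58073619e-01 -1.22244626e-03]
 [ 8.58074228e-01 -5.13525673e-01 -5.02618498e-05]
 [-6.70885905e-04 -1.02313890e-03 -9.99999252e-01]] [1.89835042e+01 3.20140105e+01 7.86546174e+01 2.14314158e-02
 6.93985418e+01 4.98749095e+01] 1.7
```

View pics/w1.png

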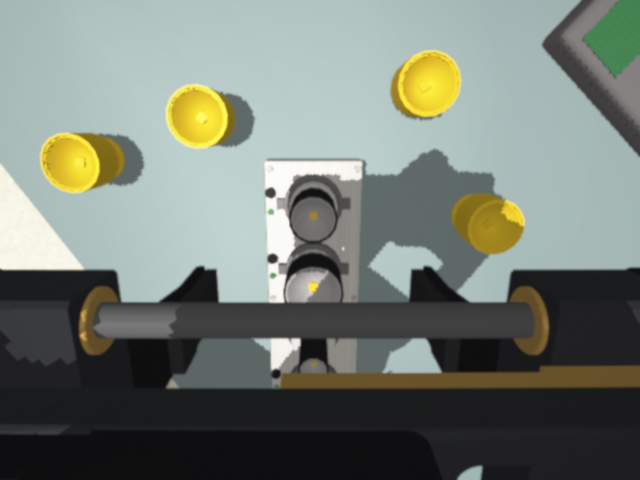

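View pics/s1.png

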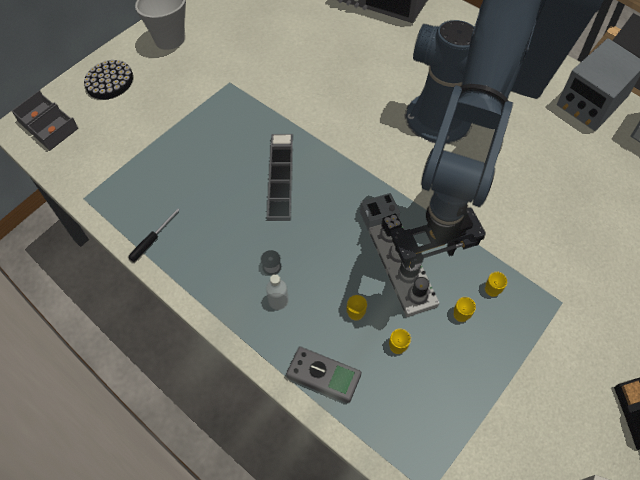

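```bash
python3 - <<'E'
from h import *
w=pickle.load(open('w1.pkl','rb'))
print(plane(w,[[313,218]],.098),plane(w,[[313,290]],.092),plane(w,[[314,365]],.104))
print(plane(w,[[267,160],[362,160],[270,388]],.03))
for i in range(4): print(read_state()['position'])
E
python3 - <<'E'
import cv2
a=cv2.imread('pics/w1.png')[150:400,240:390]
cv2.imwrite('pics/w1z.png',cv2.resize(a,None,fx=2.4,fy=2.4,interpolation=cv2.INTER_CUBIC))
E
```

```text
[[0.56976589 0.31336303 0.098     ]] [[0.53779771 0.26024558 0.092     ]] [[0.50645991 0.20644592 0.104     ]]
[[0.55341062 0.36763857 0.03      ]
 [0.62732769 0.32323492 0.03      ]
 [0.42533698 0.16314935 0.03      ]]
[0.56671622 0.31246229 0.19160264]
[0.56671622 0.31246229 0.19160264]
[0.56671622 0.31246229 0.19160264]
[0.56671622 0.31246229 0.19160264]
```

View pics/w1z.png

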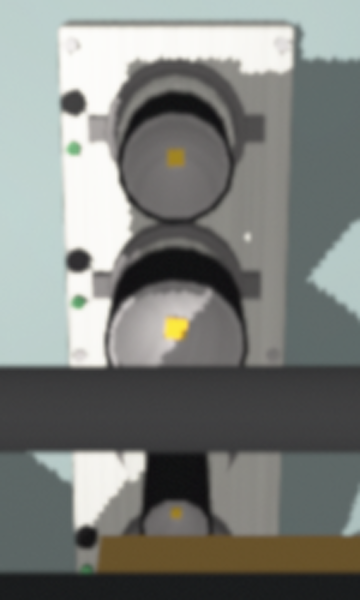

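Call:
send_rows(moves=[0,0,0,0.1,0,-2,1,0,0,0,0,0,-2,1,0,0,0,0,0,-2,1,0,0,0,0,0,-2,1,0,0,0,0,0,-2,1,0,0,0,0,0,-1.5,1,0,0,0,0,0,-1,1,0,0,0,0,0,-0.5,1,0,0,0,0,0,0,1,0,0,0,0,0,0,-1,0,0,0,0,0,0,-1,0,0,0,0,0,0,-1,0,0,0,0,0,0,-1,0,0,0,0,0,0,-1,0,0,0,0,0,0,-1,0,0,0,0,0,0,-1])

```text
time_s: 3.3
position: [0.5689, 0.3117, 0.0619]
tcp_rot: [[0.515, 0.857, -0.0], [0.857, -0.515, 0.0], [0.0, -0.0, -1.0]]
force: [-0.4, -0.5, 0.3]
opening: 0.447
```

Call:
send_rows(moves=[0,0,0,0,0,0.5,-1,0,0,0,0,0,1,-1,0,0,0,0,0,2,-1,0,0,0,0,0,2,-1,0,0,0,0,0,2,-1,0,0,0,0,0,2,-1,0,0,0,0,0,1,-1,0,0,0,0,0,0.5,-1,0,0,0,0,0,0,-1])

```text
time_s: 4.2
position: [0.5691, 0.3118, 0.1724]
tcp_rot: [[0.515, 0.857, 0.001], [0.857, -0.515, 0.0], [0.001, 0.001, -1.0]]
force: [0.5, 0.5, -0.9]
opening: 0.421
```

Call:
send_rows(moves=[0,0,-0.5,0.1,-1,0,-1,0,0,-1,0.1,-2,0,-1,0,0,-1,0.1,-2.5,0,-1,0,0,-1,0.1,-2.5,0,-1,0,0,-1,0.1,-2.5,0,-1,0,0,-1,0.1,-2.5,0,-1,0,0,-1,0.2,-2.5,0,-1,0,0,-1,0.1,-2.5,0,-1,0,0,-1,0.1,-2.5,0,-1,0,0,-1,0.1,-2.5,0,-1,0,0,-1,0.1,-2.5,0,-1,0,0,-1,0.1,-2.5,0,-1,0,0,-1,0.1,-2.5,0,-1,0,0,-1,0.1,-2.5,0,-1,0,0,-1,0.2,-2.5,0,-1,0,0,-1,0.1,-2.5,0,-1,0,0,-1,0.1,-2.5,0,-1,0,0,-1,0.2,-2.5,0,-1,0,0,-0.7,0.1,-2,0,-1,0,0,0,0,-0.7,0,-1])

```text
time_s: 6.2
position: [0.5902, -0.1478, 0.1706]
tcp_rot: [[0.759, 0.651, -0.002], [0.651, -0.759, -0.0], [-0.001, -0.001, -1.0]]
force: [0.5, 0.9, -1.7]
opening: 0.419
```

Run:
```python
from h import *
snap('wrist','w2');snap('scene','s2');s=read_state();print(s['position'],s['opening'],s['time_s'])
```

```text
[ 0.5901297  -0.14619068  0.17088798] 0.4167364608748406 6.3
```

View pics/w2.png

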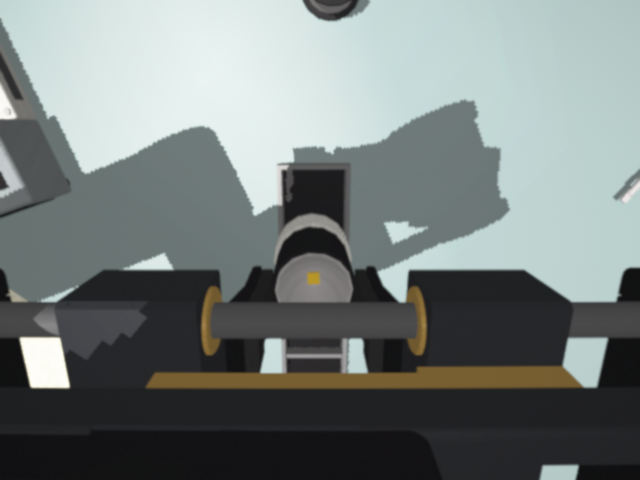

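View pics/s2.png

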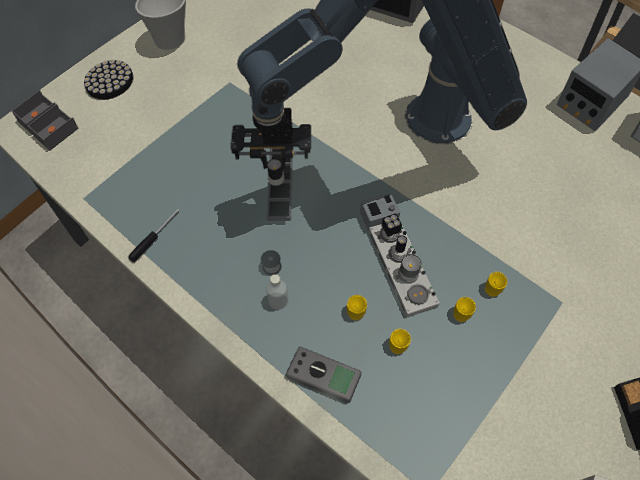

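Run:
```python
from h import *
w=pickle.load(open('w2.pkl','rb'))
p=plane(w,[[277.5,163],[350,163.5]],.018);print(p,p.mean(0),np.linalg.norm(p[0]-p[1]))
e=p.mean(0)[:2]; d=np.array([.757,.653])
print('tray centre line y=96 if half-length 130', e-d*.034, 'd from edge', (p[0]-p[1]))
s=pickle.load(open('s2.pkl','rb'))
print(plane(s,[[267,219.5],[290,219.5],[272,146],[294,146]],.018))
```

```text
[[ 0.59976102 -0.09863363  0.018     ]
 [ 0.64137194 -0.1477062   0.018     ]] [ 0.62056648 -0.12316991  0.018     ] 0.06433960598746277
tray centre line y=96 if half-length 130 [ 0.59482848 -0.14537191] d from edge [-0.04161091  0.04907257  0.        ]
[[ 0.64618489 -0.1414022   0.018     ]
 [ 0.60498584 -0.09273101  0.018     ]
 [ 0.44402006 -0.31097224  0.018     ]
 [ 0.401302   -0.26003774  0.018     ]]
```

Call:
send_rows(moves=[0,0,0,0.2,0,-1,-1,0,0,0,0,0,-2,-1,0,0,0,0,0,-2,-1,0,0,0,0,0,-2,-1,0,0,0,0,0,-2,-1,0,0,0,0,0,-2,-1,0,0,0,0,0,-1.5,-1,0,0,0,0,0,-0.8,-1,0,0,0,0,0,-0.4,-1,0,0,0,0,0,-0.2,-1,0,0,0,0,0,-0.1,-1,0,0,0,0,0,-0.1,-1,0,0,0,0,0,0,-1,0,0,0,0,0,0,-1])

```text
time_s: 7.7
position: [0.5932, -0.1454, 0.0313]
tcp_rot: [[0.757, 0.653, 0.001], [0.653, -0.757, -0.0], [0.0, 0.001, -1.0]]
force: [0.2, 0.1, -1.5]
opening: 0.422
```

Call:
send_rows(moves=[0,0,0,0,0,-0.1,-1,0,0,0,0,0,0,-1])

```text
time_s: 7.9
position: [0.593, -0.1453, 0.0299]
tcp_rot: [[0.757, 0.653, 0.0], [0.653, -0.757, -0.0], [0.0, 0.0, -1.0]]
force: [-0.6, -0.4, -0.8]
opening: 0.419
```

Call:
send_rows(moves=[0,0,0,0,0,0,0.2,0,0,0,0,0,0,0.6,0,0,0,0,0,0,1,0,0,0,0,0,0,1,0,0,0,0,0,0,1,0,0,0,0,0,0,1,0,0,0,0,0,1,1,0,0,0,0,0,2,1,0,0,0,0,0,2,1,0,0,0,0,0,2.5,1,0,0,0,0,0,2.5,1,0,0,0,0,0,2.5,1,0,0,0,0,0,2.5,1])

```text
time_s: 9.2
position: [0.5929, -0.1452, 0.1817]
tcp_rot: [[0.757, 0.653, 0.001], [0.653, -0.757, -0.0], [0.0, 0.001, -1.0]]
force: [-0.0, 0.4, -0.6]
opening: 1.003
```

Run:
```python
from h import *
snap('wrist','w3');s=read_state();print(s['position'],s['opening'],s['time_s'])
```

```text
[ 0.59571798 -0.14631398  0.18632503] 0.9983367131303068 9.25
```

View pics/w3.png

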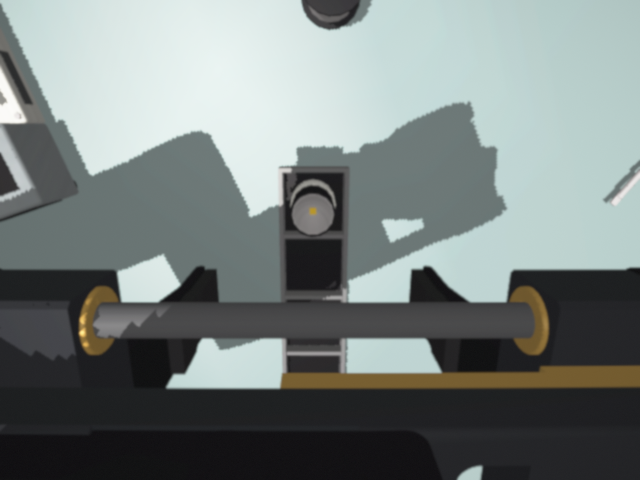

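```bash
python3 - <<'E'
import cv2
a=cv2.imread('pics/w3.png')[155:375,260:370]
cv2.imwrite('pics/w3z.png',cv2.resize(a,None,fx=2.7,fy=2.7,interpolation=cv2.INTER_CUBIC))
E
python3 - <<'E'
from h import *
w=pickle.load(open('w3.pkl','rb'))
m=plane(w,[[313,213.5]],.066)
L=plane(w,[[281,235.5],[284.5,296],[287,352]],.018);R=plane(w,[[347,234.5],[346.5,296],[346,352]],.018)
end=plane(w,[[279,168],[349,168]],.018)
print(m,(L+R)/2,end.mean(0))
E
```

```text
[[ 0.59478737 -0.144589    0.066     ]] [[ 0.57132071 -0.16603649  0.018     ]
 [ 0.52416917 -0.20883182  0.018     ]
 [ 0.47666482 -0.25139873  0.018     ]] [ 0.61968382 -0.12421618  0.018     ]
```

View pics/w3z.png

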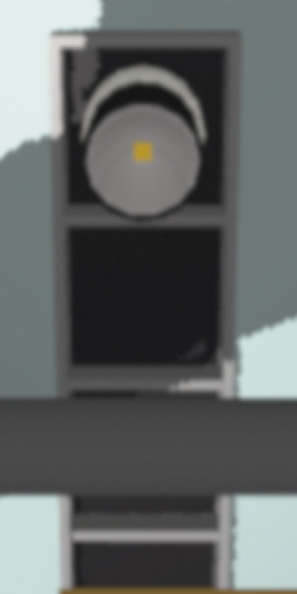

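Call:
send_rows(moves=[0,0,1,-0.3,1.5,0,1,0,0,1,-0.3,2.3,0,1,0,0,1,-0.3,2.5,0,1,0,0,1,-0.3,2.5,0,1,0,0,1,-0.3,2.5,0,1,0,0,1,-0.3,2.5,0,1,0,0,1,-0.3,2.5,0,1,0,0,1,-0.4,2.5,0,1,0,0,1,-0.4,2.5,0,1,0,0,1,-0.4,2.5,0,1,0,0,1,-0.4,2.5,0,1,0,0,1,-0.4,2.5,0,1,0,0,1,-0.3,2.5,0,1,0,0,1,-0.3,2.5,0,1,0,0,1,-0.3,2.5,0,1,0,0,1,-0.3,2.5,0,1,0,0,1,-0.2,1.5,0,1,0,0,1.2,-0.2,0.5,0,1,0,0,0,0,0,0,1])

```text
time_s: 11.15
position: [0.5348, 0.2631, 0.1792]
tcp_rot: [[0.513, 0.858, -0.002], [0.858, -0.513, -0.001], [-0.001, -0.001, -1.0]]
force: [-0.7, -0.3, -0.3]
opening: 1.002
```

Run:
```python
from h import *
snap('wrist','w4');snap('scene','s4');s=read_state();print(s['position'],s['opening'],s['time_s'])
```

```text
[0.53567644 0.26198902 0.1795854 ] 0.9973893432792029 11.25
```

View pics/w4.png

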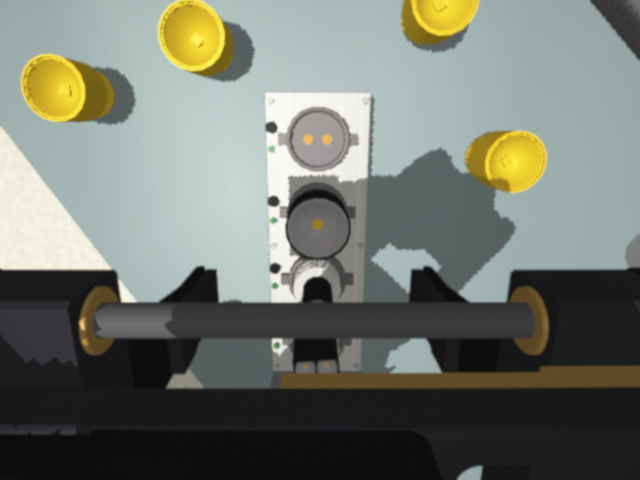

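Run:
```python
from h import *
w=pickle.load(open('w4.pkl','rb'))
print(plane(w,[[318,226]],.092), plane(w,[[318.5,139.5]],.041), plane(w,[[316.5,368]],.09))
g=cv2.cvtColor(w['pixels'],cv2.COLOR_RGB2GRAY)
```

```text
[[0.53745861 0.25926969 0.092     ]] [[0.56969096 0.31184147 0.041     ]] [[0.47324859 0.15341633 0.09      ]]
```

Call:
send_rows(moves=[0,0,0,0,-0.5,-1,1,0,0,0,0,0,-2,1,0,0,0,0,0,-2,1,0,0,0,0,0,-2,1,0,0,0,0,0,-2,1,0,0,0,0,0,-1.5,1,0,0,0,0,0,-1,1,0,0,0,0,0,-0.4,1,0,0,0,0,0,0,1,0,0,0,0,0,0,-1,0,0,0,0,0,0,-1,0,0,0,0,0,0,-1,0,0,0,0,0,0,-1,0,0,0,0,0,0,-1,0,0,0,0,0,0,-1,0,0,0,0,0,0,-1])

```text
time_s: 12.85
position: [0.535, 0.2584, 0.0617]
tcp_rot: [[0.516, 0.857, -0.002], [0.857, -0.516, 0.001], [0.0, -0.002, -1.0]]
force: [-4.3, 2.7, 9.7]
opening: 0.448
```

Call:
send_rows(moves=[0,0,0,0,0,0.5,-1,0,0,0,0,0,1,-1,0,0,0,0,0,2,-1,0,0,0,0,0,2,-1,0,0,0,0,0,2,-1,0,0,0,0,0,2,-1,0,0,0,0,0,1,-1,0,0,0,0,0,0.5,-1,0,0,0,0,0,0,-1])

```text
time_s: 13.75
position: [0.5362, 0.2577, 0.1713]
tcp_rot: [[0.515, 0.857, 0.001], [0.857, -0.515, 0.0], [0.001, 0.001, -1.0]]
force: [1.0, 0.4, -0.6]
opening: 0.002
```

Run:
```python
from h import *
snap('wrist','w5');snap('scene','s5');snap('top','t5');s=read_state();print(s['position'],s['opening'],s['time_s'])
b=cv2.imread('pics/s5.png')
cv2.imwrite('pics/s5z.png',cv2.resize(b[190:320,350:450],(461,600),interpolation=cv2.INTER_CUBIC))
```

```text
[0.53524811 0.25748094 0.16981173] 0.007105396252692257 13.9
```

View pics/w5.png

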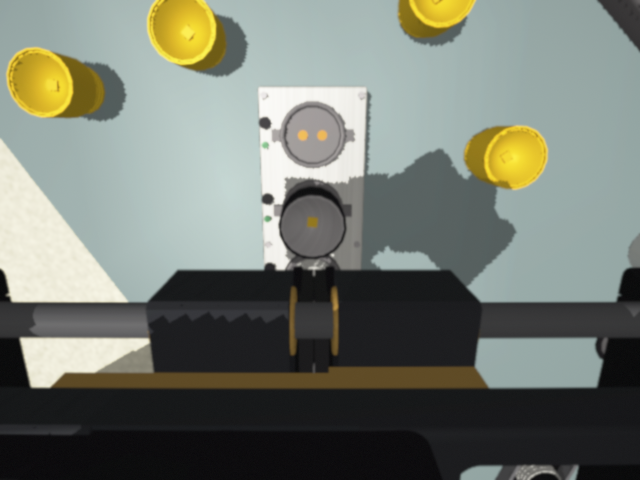

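View pics/s5z.png

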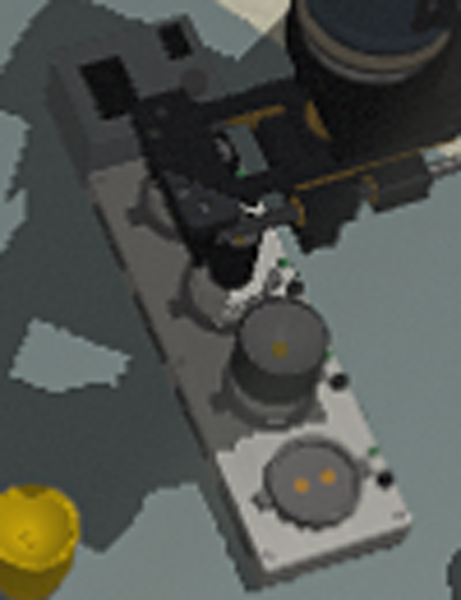

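View pics/t5.png

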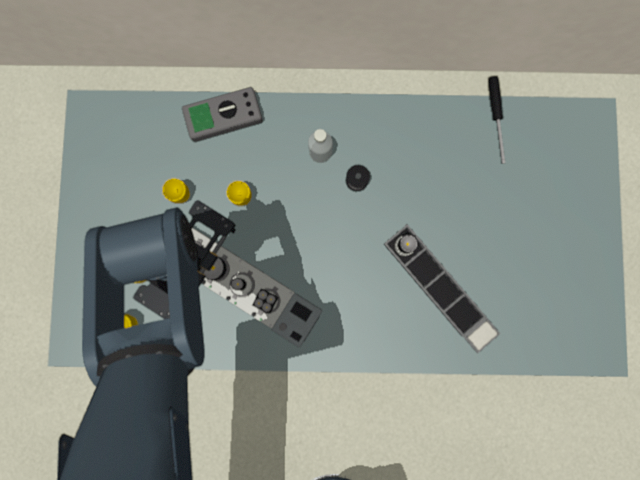

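Run:
```python
from h import *
w=pickle.load(open('w5.pkl','rb')); print('wide',plane(w,[[312,226]],.092), plane(w,[[313,135]],.041))
print(plane(w,[[279,226],[345,226],[312,192],[312,259]],.092))
w=pickle.load(open('w2.pkl','rb')); print('gripped medium (w2, tcp .590,-.146,.171)',plane(w,[[313.5,284]],.171-.026+.062))
for z in [.19,.2,.207,.215]: print(z,plane(w,[[313.5,284]],z))
for f in ['w1','w2','w3','w4','w5']:
    w=pickle.load(open(f+'.pkl','rb')); print(f,ray(w,[[320,240]])[0])
s=pickle.load(open('s5.pkl','rb'));t=pickle.load(open('t5.pkl','rb'))
print(plane(s,(np.array([[281,332]])+.5)/4.61+[350,190]-.5,.092))
b=cv2.imread('pics/t5.png'); cv2.imwrite('pics/t5z.png',cv2.resize(b[215:355,155:335],(720,560),interpolation=cv2.INTER_CUBIC))
b=cv2.imread('pics/w5.png'); cv2.imwrite('pics/w5z.png',cv2.resize(b[80:280,240:390],(600,800),interpolation=cv2.INTER_CUBIC)[:600])
```

```text
wide [[0.53631099 0.25804474 0.092     ]] [[0.5696043  0.31219263 0.041     ]]
[[0.51566244 0.27043422 0.092     ]
 [0.55695936 0.24565616 0.092     ]
 [0.54920097 0.27948074 0.092     ]
 [0.52320656 0.23625253 0.092     ]]
gripped medium (w2, tcp .590,-.146,.171) [[ 0.59403523 -0.1461115   0.207     ]]
0.19 [[ 0.58854325 -0.15079315  0.19      ]]
0.2 [[ 0.59177382 -0.14803924  0.2       ]]
0.207 [[ 0.59403523 -0.1461115   0.207     ]]
0.215 [[ 0.59661968 -0.14390837  0.215     ]]
w1 [0.60521059 0.37046604 0.38454623]
w2 [ 0.64472171 -0.10290364  0.36389623]
w3 [ 0.6468248  -0.1001506   0.37509296]
w4 [0.57195611 0.32269675 0.37249016]
w5 [0.57299494 0.31711266 0.36472832]
[[0.53582268 0.25551685 0.092     ]]
```

View pics/t5z.png

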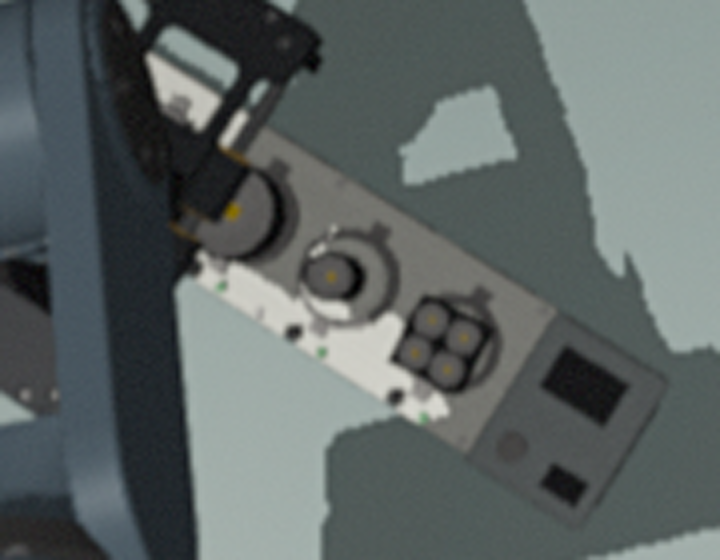

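View pics/w5z.png

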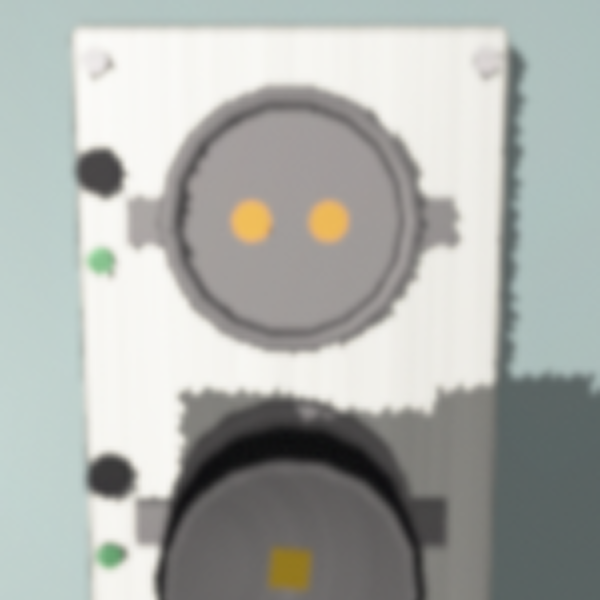

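Call:
send_rows(moves=[0,0,0,0,0,0,1,0,0,0,0,0,0,1,0,0,0,0,0,0,1,0,0,0,0,0,0,1,0,0,0,0,0,0,1,0,0,0,0,0,0,1,0,0,0,0,0,0,1,0,0,0,0,0,0,1,0,0,0,0,0,0,1,0,0,0,0,0,-2.5,1,0,0,0,0,0,-2.5,1,0,0,0,0,0,-2.5,1,0,0,0,0,0,-2,1,0,0,0,0,0,-1,1,0,0,0,0,0,-0.5,1,0,0,0,0,0,0,1])

```text
time_s: 15.5
position: [0.536, 0.2577, 0.0607]
tcp_rot: [[0.515, 0.857, -0.0], [0.857, -0.515, -0.0], [-0.0, -0.0, -1.0]]
force: [-0.4, 0.3, -0.6]
opening: 0.997
```

Run:
```python
from h import *
snap('wrist','w6');snap('scene','s6');s=read_state();print(s['position'],s['opening'],s['time_s'],s['force'])
b=cv2.imread('pics/s6.png')
cv2.imwrite('pics/s6z.png',cv2.resize(b[190:320,350:490],(646,600),interpolation=cv2.INTER_CUBIC))
```

```text
[0.53674995 0.25798437 0.06171591] 1.000640195426663 15.6 [ 0.70974791 -0.41383455  0.51572248]
```

View pics/w6.png

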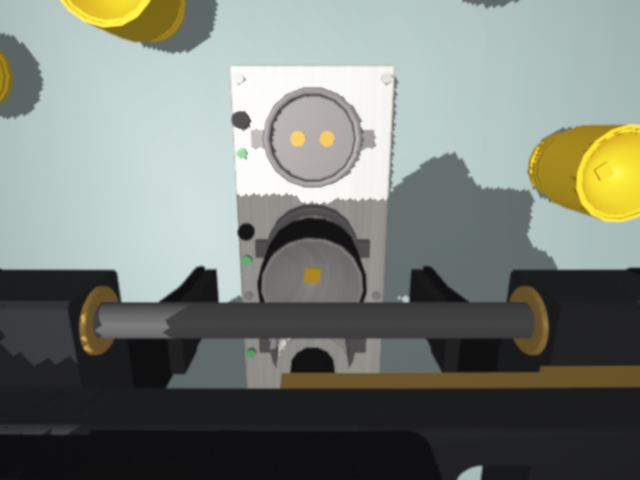

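View pics/s6z.png

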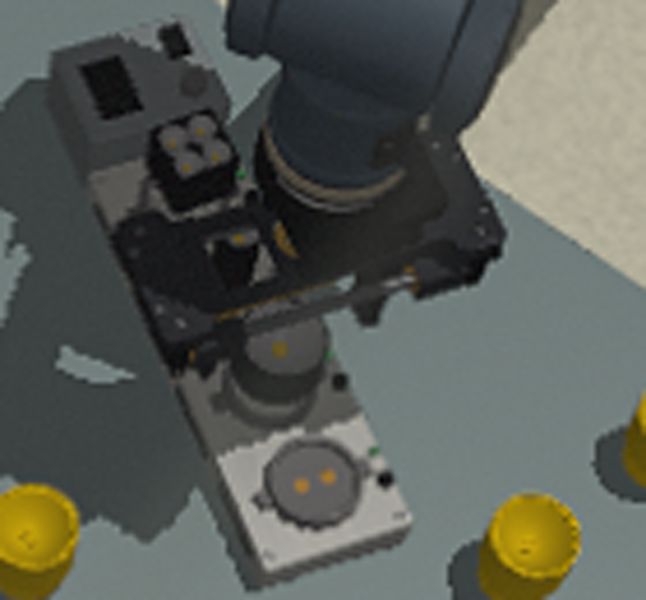

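Call:
send_rows(moves=[0,0,0,0,0,0,0.3,0,0,0,0,0,0,0.3,0,0,0,0,0,0,0.2,0,0,0,0,0,0,0.1])

```text
time_s: 16.0
position: [0.5361, 0.2578, 0.0612]
tcp_rot: [[0.515, 0.857, 0.001], [0.857, -0.515, 0.0], [0.0, 0.0, -1.0]]
force: [0.7, -0.4, 0.4]
opening: 0.719
```

Call:
send_rows(moves=[0,0,0,0,0,0,0,0,0,0,0,0,0,0])

```text
time_s: 16.2
position: [0.5357, 0.2578, 0.0609]
tcp_rot: [[0.515, 0.857, -0.001], [0.857, -0.515, 0.0], [-0.0, -0.001, -1.0]]
force: [-1.4, 0.7, 4.4]
opening: 0.553
```

Run:
```python
from h import *
snap('wrist','w7');s=read_state();print(s['position'],s['opening'],s['time_s'],s['force'])
```

```text
[0.53635051 0.2578695  0.06140125] 0.5340938089138328 16.25 [-1.60419136  0.71323299  5.89195179]
```

View pics/w7.png

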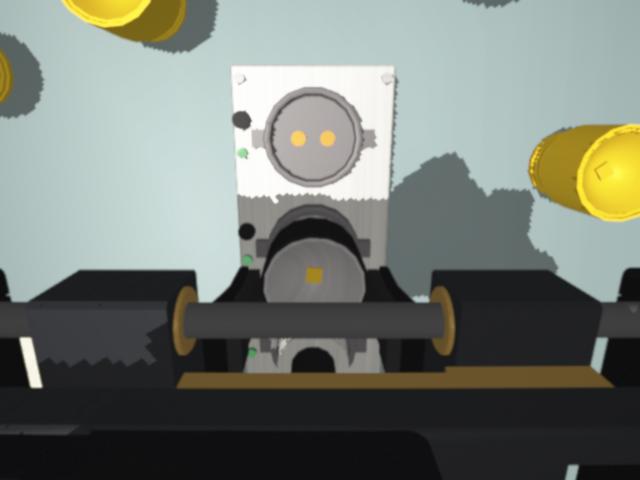

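Call:
send_rows(moves=[0,0,0,0,0,0,0.5,0,0,0,0,0,0,0.6,0,0,0,0,0,0,0.6,0,0,0,0,0,0,0.6,0,0,0,0,0,-0.3,0.6,0,0,0,0,0,-0.2,0.6,0,0,0,0,0,0,0.6,0,0,0,0,0,0,0.2,0,0,0,0,0,0,0,0,0,0,0,0,0,0,0,0,0,0,0,0,0,0,0,0,0,0,0,0])

```text
time_s: 17.45
position: [0.5358, 0.2578, 0.0559]
tcp_rot: [[0.515, 0.857, -0.0], [0.857, -0.515, 0.0], [0.0, -0.0, -1.0]]
force: [0.4, 0.7, 0.0]
opening: 0.561
```

Call:
send_rows(moves=[0,0,0,0,0,0,-1,0,0,0,0,0,0,-1,0,0,0,0,0,0,-1])

```text
time_s: 17.75
position: [0.5359, 0.2578, 0.0559]
tcp_rot: [[0.515, 0.857, -0.0], [0.857, -0.515, 0.0], [0.0, -0.0, -1.0]]
force: [-0.4, 1.4, 1.0]
opening: 0.555
```

Call:
send_rows(moves=[0,0,0,0,0,0,-1,0,0,0,0,0,0.3,-1,0,0,0,0,0,0.5,-1,0,0,0,0,0,0.7,-1,0,0,0,0,0,0.5,-1,0,0,0,0,0,0,-1])

```text
time_s: 18.35
position: [0.5369, 0.258, 0.077]
tcp_rot: [[0.515, 0.857, 0.002], [0.857, -0.515, 0.001], [0.002, 0.002, -1.0]]
force: [0.0, -0.1, -1.1]
opening: 0.556
```

Call:
send_rows(moves=[0,0,0,0,0,1,-1,0,0,0,0,0,2,-1,0,0,0,0,0,2,-1,0,0,0,0,0,2,-1,0,0,0,0,0,1.5,-1,0,0,0,0,0,0.9,-1,0,0,0,0,0,0,-1])

```text
time_s: 19.05
position: [0.5369, 0.258, 0.1715]
tcp_rot: [[0.515, 0.857, 0.003], [0.857, -0.515, 0.001], [0.002, 0.002, -1.0]]
force: [0.0, 0.5, -1.6]
opening: 0.559
```

Call:
send_rows(moves=[0,0,-0.5,0,-1,0,-1,0,0,-1,0,-2,0,-1,0,0,-1,0,-2.4,0,-1,0,0,-1,0,-2.4,0,-1,0,0,-1,0.1,-2.4,0,-1,0,0,-1,0.1,-2.4,0,-1,0,0,-1,0.1,-2.4,0,-1,0,0,-1,0.1,-2.4,0,-1,0,0,-1,0.1,-2.4,0,-1,0,0,-1,0.1,-2.4,0,-1,0,0,-1,0.1,-2.4,0,-1,0,0,-1,0.1,-2.4,0,-1,0,0,-1,0.1,-2.4,0,-1,0,0,-1,0.1,-2.4,0,-1,0,0,-1,0,-2.4,0,-1,0,0,-1,0,-2.4,0,-1,0,0,-1,0,-2.4,0,-1,0,0,-1,0,-2.4,0,-1,0,0,-0.7,0,-2,0,-1,0,0,0,0,-1,0,-1])

```text
time_s: 21.05
position: [0.5449, -0.1882, 0.1686]
tcp_rot: [[0.758, 0.652, -0.002], [0.652, -0.758, 0.0], [-0.001, -0.002, -1.0]]
force: [-1.2, 0.4, -2.0]
opening: 0.56
```

Call:
send_rows(moves=[0,0,0,0,-0.1,-1,-1,0,0,0,0,0,-2,-1,0,0,0,0,0,-2,-1,0,0,0,0,0,-2,-1,0,0,0,0,0,-2,-1,0,0,0,0,0,-1,-1,0,0,0,0,0,0,-1])

```text
time_s: 21.75
position: [0.5442, -0.1856, 0.0678]
tcp_rot: [[0.756, 0.654, -0.004], [0.654, -0.756, 0.003], [-0.002, -0.005, -1.0]]
force: [0.7, -0.0, -1.0]
opening: 0.556
```

Run:
```python
from h import *
snap('wrist','w8');snap('top','t8');s=read_state();print(s['position'],s['opening'],s['time_s'],s['force'])
b=cv2.imread('pics/t8.png'); cv2.imwrite('pics/t8z.png',cv2.resize(b[215:361,375:505],(520,584),interpolation=cv2.INTER_CUBIC))
```

```text
[ 0.54608836 -0.18687779  0.06987159] 0.5557258768679105 21.85 [-0.24965538 -0.43698005 -1.79482537]
```

View pics/w8.png

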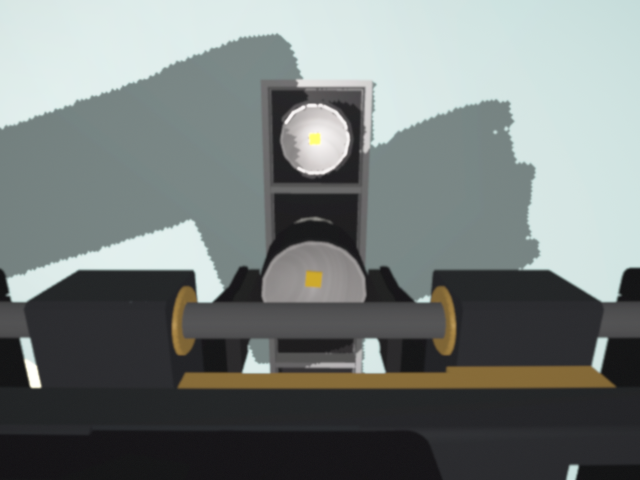

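View pics/t8.png

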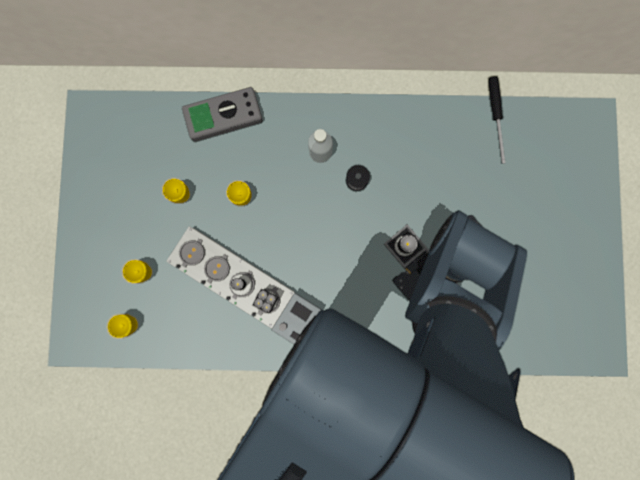

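Run:
```python
from h import *
w=pickle.load(open('w8.pkl','rb'))
d=plane(w,[[316.5,189],[316,360]],.018);e=plane(w,[[318,82]],.018)
print(d,d.mean(0),e)
print('wide held',plane(w,[[313.5,284]],.0695-.020+.056),'med',plane(w,[[315.5,139.5]],.066),read_state()['position'])
```

```text
[[ 0.57049351 -0.16658421  0.018     ]
 [ 0.47689971 -0.24747575  0.018     ]] [ 0.52369661 -0.20702998  0.018     ] [[ 0.61922467 -0.12540137  0.018     ]]
wide held [[ 0.54863305 -0.18363696  0.1055    ]] med [[ 0.59435815 -0.14506232  0.066     ]] [ 0.54608836 -0.18687779  0.06987159]
```

Call:
send_rows(moves=[0,0,0,-0.1,-0.1,-1.5,-1,0,0,0,0,0,-1.5,-1,0,0,0,0,0,-0.8,-1,0,0,0,0,0,-0.3,-1,0,0,0,0,0,-0.2,-1,0,0,0,0,0,-0.1,-1,0,0,0,0,0,-0.1,-1,0,0,0,0,0,0,-1])

```text
time_s: 22.65
position: [0.5452, -0.1884, 0.0252]
tcp_rot: [[0.757, 0.653, 0.001], [0.653, -0.757, -0.0], [0.0, 0.001, -1.0]]
force: [0.5, -0.3, -1.7]
opening: 0.563
```

Call:
send_rows(moves=[0,0,0,0,0,-0.1,-1,0,0,0,0,0,0,-1,0,0,0,0,0,0,0.3,0,0,0,0,0,0,0.6,0,0,0,0,0,0,1,0,0,0,0,0,0,1,0,0,0,0,0,0,1,0,0,0,0,0,0,1,0,0,0,0,0,1.1,1,0,0,0,0,0,2,1,0,0,0,0,0,2.5,1,0,0,0,0,0,2.5,1,0,0,0,0,0,2.5,1,0,0,0,0,0,2.5,1,0,0,0,0,0,2.5,1,0,0,0,0,0,0,1])

```text
time_s: 24.25
position: [0.5475, -0.1896, 0.1844]
tcp_rot: [[0.757, 0.653, 0.008], [0.653, -0.757, -0.004], [0.003, 0.008, -1.0]]
force: [0.4, -0.0, -1.0]
opening: 0.998
```

Run:
```python
from h import *
snap('wrist','w9');s=read_state();print(s['position'],s['opening'],s['time_s'],s['force'])
b=cv2.imread('pics/w9.png'); cv2.imwrite('pics/w9z.png',cv2.resize(b[80:380,220:420],(533,800),interpolation=cv2.INTER_CUBIC)[:600])
```

```text
[ 0.5461795  -0.18888593  0.1822931 ] 0.996496821299352 24.3 [ 0.22623775 -0.06856083 -0.25253603]
```

View pics/w9.png

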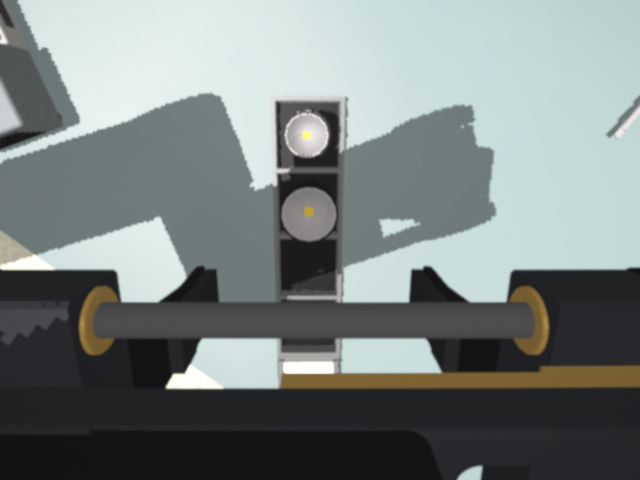

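Run:
```python
from h import *
w=pickle.load(open('w9.pkl','rb'))
print('div1,2(hidden edge),3,4',plane(w,[[309.5,171],[309.5,236],[310,297],[310,355]],.018),plane(w,[[312,99]],.018))
print('wide',plane(w,[[309,214]],.060),'med',plane(w,[[307,135]],.066))
w=pickle.load(open('w4.pkl','rb'));
```

```text
div1,2(hidden edge),3,4 [[ 0.57049909 -0.16814563  0.018     ]
 [ 0.52302639 -0.20897161  0.018     ]
 [ 0.47474025 -0.25116111  0.018     ]
 [ 0.4242734  -0.29458506  0.018     ]] [[ 0.62007882 -0.12842626  0.018     ]]
wide [[ 0.5463441  -0.18847812  0.06      ]] med [[ 0.59447993 -0.14506273  0.066     ]]
```

Call:
send_rows(moves=[0,0,1,-0.2,1.5,0,1,0,0,1,-0.2,2.3,0,1,0,0,1,-0.2,2.4,0,1,0,0,1,-0.2,2.4,0,1,0,0,1,-0.2,2.4,0,1,0,0,1,-0.2,2.4,0,1,0,0,1,-0.2,2.4,0,1,0,0,1,-0.3,2.4,0,1,0,0,1,-0.3,2.4,0,1,0,0,1,-0.3,2.4,0,1,0,0,1,-0.3,2.4,0,1,0,0,1,-0.25,2.4,0,1,0,0,1,-0.3,2.4,0,1,0,0,1,-0.2,2.4,0,1,0,0,1,-0.2,2.4,0,1,0,0,1,-0.2,2.4,0,1,0,0,1,-0.2,1.2,0,1,0,0,1.2,-0.2,0.5,0,1,0,0,0,0,0,0,1])

```text
time_s: 26.2
position: [0.5022, 0.203, 0.1792]
tcp_rot: [[0.513, 0.858, -0.002], [0.858, -0.513, -0.001], [-0.002, -0.001, -1.0]]
force: [0.4, 0.0, -0.1]
opening: 1.0
```

Run:
```python
from h import *
snap('wrist','w10');s=read_state();print(s['position'],s['opening'],s['time_s'])
```

```text
[0.50276939 0.20240566 0.17937169] 0.99931910241189 26.25
```

View pics/w10.png

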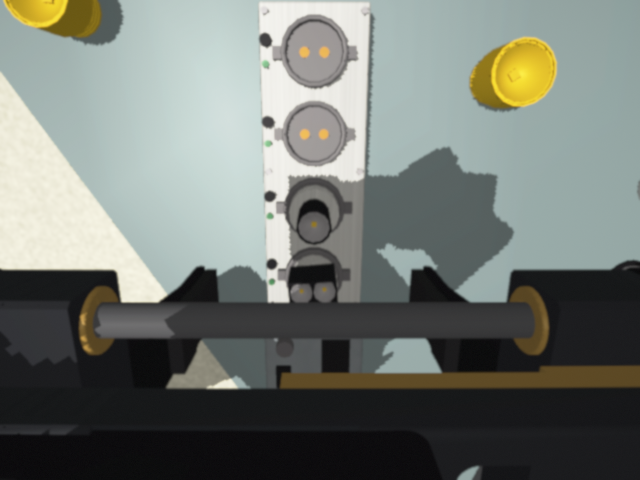

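Run:
```python
from h import *
w=pickle.load(open('w10.pkl','rb'))
print(plane(w,[[314,227]],.104), plane(w,[[315,134],[315.5,52]],.041), plane(w,[[301,292],[324,291]],.09))
```

```text
[[0.50349667 0.20277709 0.104     ]] [[0.53685346 0.25713351 0.041     ]
 [0.56955839 0.31122708 0.041     ]] [[0.46547682 0.15921775 0.09      ]
 [0.48157479 0.15062099 0.09      ]]
```

Call:
send_rows(moves=[0,0,0,0,0,-1,1,0,0,0,0,0,-2,1,0,0,0,0,0,-2,1,0,0,0,0,0,-2,1,0,0,0,0,0,-2,1,0,0,0,0,0,-1.4,1,0,0,0,0,0,-0.8,1,0,0,0,0,0,-0.4,1,0,0,0,0,0,0,0.4,0,0,0,0,0,0,0,0,0,0,0,0,0,-1,0,0,0,0,0,0,-1,0,0,0,0,0,0,-1,0,0,0,0,0,0,-1,0,0,0,0,0,0,-1,0,0,0,0,0,0,-1,0,0,0,0,0,0,-1,0,0,0,0,0,0,-1,0,0,0,0,0,0,-1])

```text
time_s: 28.15
position: [0.5033, 0.2028, 0.0638]
tcp_rot: [[0.515, 0.857, -0.0], [0.857, -0.515, 0.0], [-0.0, -0.0, -1.0]]
force: [-0.6, 0.4, -0.0]
opening: 0.284
```

Call:
send_rows(moves=[0,0,0,0,0,0.5,-1,0,0,0,0,0,1,-1,0,0,0,0,0,2,-1,0,0,0,0,0,2,-1,0,0,0,0,0,2,-1,0,0,0,0,0,2,-1,0,0,0,0,0,1.3,-1,0,0,0,0,0,0.6,-1,0,0,0,0,0,0,-1])

```text
time_s: 29.05
position: [0.5041, 0.2029, 0.1791]
tcp_rot: [[0.515, 0.857, 0.003], [0.857, -0.515, 0.0], [0.002, 0.002, -1.0]]
force: [-0.7, -0.6, -1.7]
opening: 0.282
```

Call:
send_rows(moves=[0,0,-0.5,0,-1,0,-1,0,0,-1,0,-2,0,-1,0,0,-1,0,-2.35,0,-1,0,0,-1,0,-2.35,0,-1,0,0,-1,0,-2.35,0,-1,0,0,-1,-0.1,-2.35,0,-1,0,0,-1,-0.1,-2.35,0,-1,0,0,-1,-0.1,-2.35,0,-1,0,0,-1,-0.1,-2.35,0,-1,0,0,-1,-0.15,-2.35,0,-1,0,0,-1,0,-2.35,0,-1,0,0,-1,0,-2.35,0,-1,0,0,-1,0,-2.35,0,-1,0,0,-1,0,-2.35,0,-1,0,0,-1,0,-2.35,0,-1,0,0,-1,0,-2.35,0,-1,0,0,-1,0,-2.35,0,-1,0,0,-1,0,-2.35,0,-1,0,0,-0.7,0,-1.8,0,-1,0,0,0,0,-0.85,0,-1])

```text
time_s: 31.05
position: [0.4974, -0.2315, 0.1771]
tcp_rot: [[0.758, 0.652, -0.001], [0.652, -0.758, 0.0], [-0.001, -0.001, -1.0]]
force: [0.6, -0.1, -1.6]
opening: 0.284
```

Call:
send_rows(moves=[0,0,0,0,0,0,-1,0,0,0,0,0,-1,-1,0,0,0,0,0,-2,-1,0,0,0,0,0,-2,-1,0,0,0,0,0,-2,-1,0,0,0,0,0,-2,-1,0,0,0,0,0,-1,-1,0,0,0,0,0,0,-1])

```text
time_s: 31.85
position: [0.4967, -0.2279, 0.0762]
tcp_rot: [[0.756, 0.654, -0.003], [0.654, -0.756, 0.003], [-0.001, -0.004, -1.0]]
force: [0.1, -1.4, -1.0]
opening: 0.286
```

Run:
```python
from h import *
snap('wrist','w11');s=read_state();print(s['position'],s['opening'],s['time_s'],s['force'])
```

```text
[ 0.49754905 -0.228733    0.07724663] 0.2871734441189466 31.9 [ 0.70477828  0.39432241 -0.95288474]
```

View pics/w11.png

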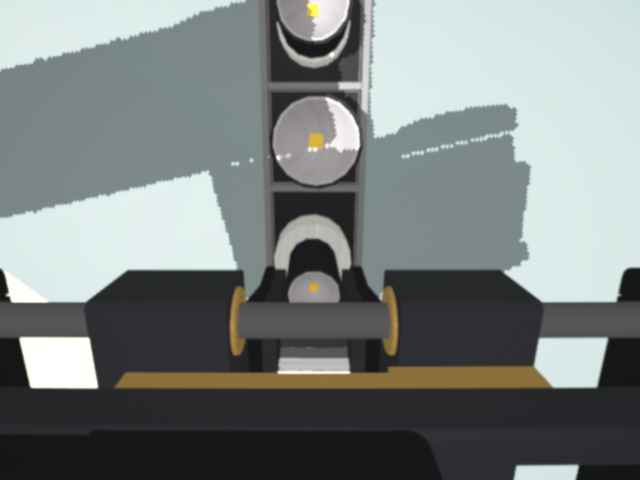

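Call:
send_rows(moves=[0,0,0,0,0,-1.5,-1,0,0,0,0,0,-1.5,-1,0,0,0,0,0,-0.8,-1,0,0,0,0,0,-0.3,-1,0,0,0,0,0,-0.2,-1,0,0,0,0,0,-0.1,-1,0,0,0,0,0,-0.1,-1,0,0,0,0,0,-0.1,-1,0,0,0,0,0,0,-1])

```text
time_s: 32.8
position: [0.498, -0.2298, 0.032]
tcp_rot: [[0.757, 0.653, 0.0], [0.653, -0.757, -0.0], [0.0, 0.0, -1.0]]
force: [-0.7, 0.6, -1.2]
opening: 0.282
```

Call:
send_rows(moves=[0,0,0,0,0,0,-0.2,0,0,0,0,0,0,0.1,0,0,0,0,0,0,0.5,0,0,0,0,0,0,1,0,0,0,0,0,0,1,0,0,0,0,0,0,1,0,0,0,0,0,0,1,0,0,0,0,0,0,1,0,0,0,0,0,0.8,1,0,0,0,0,0,2,1,0,0,0,0,0,2.5,1,0,0,0,0,0,2.5,1,0,0,0,0,0,2.5,1,0,0,0,0,0,2.5,1,0,0,0,0,0,2,1,0,0,0,0,0,0,1])

```text
time_s: 34.4
position: [0.4998, -0.2311, 0.1833]
tcp_rot: [[0.757, 0.653, 0.006], [0.654, -0.757, -0.004], [0.002, 0.007, -1.0]]
force: [0.7, -0.5, -1.1]
opening: 1.0
```

Run:
```python
from h import *
snap('wrist','w12');s=read_state();print(s['position'],s['opening'],s['time_s'],s['force'])
```

```text
[ 0.49875173 -0.23031346  0.18150992] 0.9962054829772282 34.45 [ 0.18089342 -0.09292598  0.4083917 ]
```

View pics/w12.png

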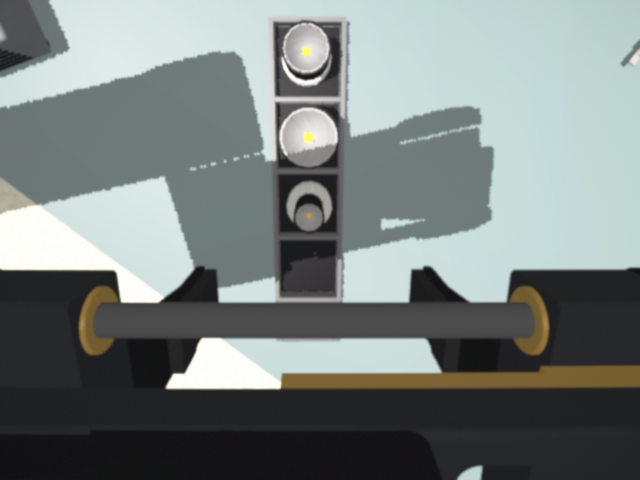

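Run:
```python
from h import *
w=pickle.load(open('w12.pkl','rb'))
print('div1,2,3,4',plane(w,[[309,99],[309,172],[309.5,236.5],[310,298]],.018))
print('slim',plane(w,[[309,216.5]],.072))
```

```text
div1,2,3,4 [[ 0.570339   -0.16791004  0.018     ]
 [ 0.52164906 -0.2097575   0.018     ]
 [ 0.47492219 -0.2505507   0.018     ]
 [ 0.42629109 -0.29303394  0.018     ]]
slim [[ 0.49914035 -0.22943279  0.072     ]]
```

Call:
send_rows(moves=[0,0,1.2,-0.15,1.4,0,1,0,0,1.2,-0.15,2.2,0,1,0,0,1.2,-0.15,2.3,0,1,0,0,1.2,-0.15,2.3,0,1,0,0,1.2,-0.15,2.3,0,1,0,0,1.2,-0.15,2.3,0,1,0,0,1.2,-0.15,2.3,0,1,0,0,1.2,-0.15,2.3,0,1,0,0,1.2,-0.15,2.3,0,1,0,0,1.2,-0.15,2.3,0,1,0,0,1.2,-0.15,2.3,0,1,0,0,1.2,-0.15,2.3,0,1,0,0,1.2,-0.15,2.3,0,1,0,0,1.2,-0.15,2.3,0,1,0,0,1.2,-0.15,2.3,0,1,0,0,1.2,-0.15,2.3,0,1,0,0,1.2,-0.15,1.4,0,1,0,0,0.8,-0.2,0.55,0,1,0,0,0,0,0,0,1])

```text
time_s: 36.35
position: [0.4693, 0.1482, 0.1792]
tcp_rot: [[0.468, 0.884, -0.002], [0.884, -0.468, -0.0], [-0.001, -0.002, -1.0]]
force: [0.4, -0.2, -0.4]
opening: 1.001
```

Run:
```python
from h import *
snap('wrist','w13');s=read_state();print(s['position'],s['opening'],s['time_s'])
b=cv2.imread('pics/w13.png')[150:310,230:400];cv2.imwrite('pics/w13z.png',cv2.resize(b,None,fx=3.5,fy=3.5,interpolation=cv2.INTER_CUBIC))
```

```text
[0.46978761 0.14760901 0.17940705] 1.0007088346605426 36.4
```

View pics/w13z.png

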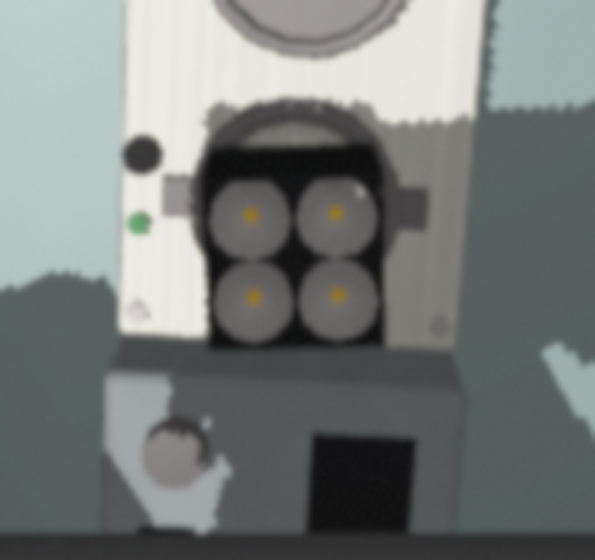

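Run:
```python
from h import *
w=pickle.load(open('w13.pkl','rb'))
p=np.array([[251,215],[336,213],[254,297],[338,295]])/3.5+[230,150]
q=plane(w,p,.091);print(q.mean(0));a=lambda v:np.degrees(np.arctan2(v[1],v[0]))
print(a(q[1]-q[0]),a(q[3]-q[2]),a(q[0]-q[2]),a(q[1]-q[3]))
R=np.array(read_state()['tcp_rot']);print(a(R[:2,1]))
```

```text
[0.47050385 0.14777512 0.091     ]
-26.44657510989136 -26.39875231050759 63.743331922727876 63.99888845651824
-27.96039849282773
```

Call:
send_rows(moves=[0,0,1.5,0,0,-1,1,0,0,0,0,0,-2,1,0,0,0,0,0,-2,1,0,0,0,0,0,-2,1,0,0,0,0,0,-2,1,0,0,0,0,0,-1.6,1,0,0,0,0,0,-1,1,0,0,0,0,0,-0.4,1,0,0,0,0,0,0,0.4,0,0,0,0,0,0,0,0,0,0,0,0,0,-1,0,0,0,0,0,0,-1,0,0,0,0,0,0,-1,0,0,0,0,0,0,-1,0,0,0,0,0,0,-1,0,0,0,0,0,0,-1,0,0,0,0,0,0,-1,0,0,0,0,0,0,-1])

```text
time_s: 38.2
position: [0.4704, 0.1478, 0.0599]
tcp_rot: [[0.446, 0.895, -0.0], [0.895, -0.446, 0.0], [0.0, -0.0, -1.0]]
force: [-1.0, 0.4, 2.4]
opening: 0.429
```

Call:
send_rows(moves=[0,0,0,0,0,0.5,-1,0,0,0,0,0,1,-1,0,0,0,0,0,0.5,-1,0,0,0,0,0,0,-1])

```text
time_s: 38.6
position: [0.4714, 0.1478, 0.0809]
tcp_rot: [[0.446, 0.895, 0.003], [0.895, -0.446, 0.0], [0.001, 0.002, -1.0]]
force: [0.3, -0.1, -0.9]
opening: 0.433
```

Call:
send_rows(moves=[0,0,0,0,0,1,-1,0,0,0,0,0,2,-1,0,0,0,0,0,2,-1,0,0,0,0,0,2,-1,0,0,0,0,0,1.5,-1,0,0,0,0,0,1,-1,0,0,0,0,0,0,-1])

```text
time_s: 39.3
position: [0.4714, 0.1478, 0.1763]
tcp_rot: [[0.446, 0.895, 0.003], [0.895, -0.446, 0.0], [0.002, 0.003, -1.0]]
force: [0.4, -0.0, -1.3]
opening: 0.433
```

Call:
send_rows(moves=[0,0,-0.7,-0.1,-1,0,-1,0,0,-1.2,-0.1,-2,0,-1,0,0,-1.2,-0.1,-2.25,0,-1,0,0,-1.2,-0.1,-2.25,0,-1,0,0,-1.2,-0.1,-2.25,0,-1,0,0,-1.2,-0.1,-2.25,0,-1,0,0,-1.2,-0.1,-2.25,0,-1,0,0,-1.2,-0.1,-2.25,0,-1,0,0,-1.2,-0.1,-2.25,0,-1,0,0,-1.2,-0.1,-2.25,0,-1,0,0,-1.2,-0.15,-2.25,0,-1,0,0,-1.2,-0.1,-2.25,0,-1,0,0,-1.2,-0.1,-2.25,0,-1,0,0,-1.2,-0.1,-2.25,0,-1,0,0,-1.2,-0.1,-2.25,0,-1,0,0,-1.2,-0.1,-2.25,0,-1,0,0,-1.2,-0.1,-2.25,0,-1,0,0,-1.2,-0.1,-2.25,0,-1,0,0,-1.2,-0.1,-1.95,0,-1,0,0,-0.4,-0.1,-1,0,-1])

```text
time_s: 41.3
position: [0.4489, -0.2734, 0.1737]
tcp_rot: [[0.759, 0.652, -0.002], [0.652, -0.759, 0.001], [-0.001, -0.002, -1.0]]
force: [-0.3, -0.1, -2.2]
opening: 0.431
```

Call:
send_rows(moves=[0,0,0,0,0,0,-1,0,0,0,0,0,-1,-1,0,0,0,0,0,-2,-1,0,0,0,0,0,-2,-1,0,0,0,0,0,-2,-1,0,0,0,0,0,-2,-1,0,0,0,0,0,-1,-1,0,0,0,0,0,0,-1])

```text
time_s: 42.1
position: [0.4488, -0.2698, 0.0732]
tcp_rot: [[0.756, 0.654, -0.003], [0.654, -0.756, 0.003], [-0.0, -0.005, -1.0]]
force: [0.3, -0.3, -1.4]
opening: 0.43
```

Run:
```python
from h import *
snap('wrist','w14');s=read_state();print(s['position'],s['opening'],s['time_s'],s['force'])
```

```text
[ 0.44952488 -0.27064543  0.07420145] 0.4290803372116598 42.15 [ 0.20289865 -0.75495993 -1.66200195]
```

View pics/w14.png

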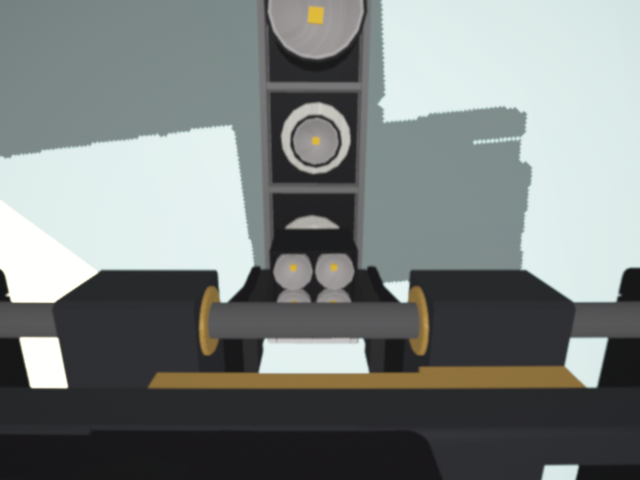

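Call:
send_rows(moves=[0,0,0,0,0,-1.5,-1,0,0,0,0,0,-1.5,-1,0,0,0,0,0,-0.9,-1,0,0,0,0,0,-0.3,-1,0,0,0,0,0,-0.2,-1,0,0,0,0,0,-0.1,-1,0,0,0,0,0,-0.1,-1,0,0,0,0,0,-0.1,-1,0,0,0,0,0,0,-1])

```text
time_s: 43.05
position: [0.4501, -0.2719, 0.028]
tcp_rot: [[0.757, 0.653, 0.0], [0.653, -0.757, -0.0], [0.0, 0.001, -1.0]]
force: [0.5, 0.1, -1.9]
opening: 0.43
```

Call:
send_rows(moves=[0,0,0,0,0,0,0.1,0,0,0,0,0,0,0.4,0,0,0,0,0,0,0.8,0,0,0,0,0,0,1,0,0,0,0,0,0,1,0,0,0,0,0,0,1,0,0,0,0,0,0,1,0,0,0,0,0,0,1,0,0,0,0,0,0.8,1,0,0,0,0,0,2,1,0,0,0,0,0,2.5,1,0,0,0,0,0,2.5,1,0,0,0,0,0,2.5,1,0,0,0,0,0,2.5,1,0,0,0,0,0,2,1,0,0,0,0,0,0,1])

```text
time_s: 44.65
position: [0.4516, -0.2732, 0.1792]
tcp_rot: [[0.757, 0.653, 0.005], [0.654, -0.757, -0.005], [0.001, 0.007, -1.0]]
force: [0.0, -0.1, -0.4]
opening: 1.0
```

Run:
```python
from h import *
snap('wrist','w15');s=read_state();print(s['position'],s['opening'],s['time_s'],s['force'])
```

```text
[ 0.45066009 -0.27239462  0.17742906] 0.9972889702467194 44.7 [ 0.69666287 -0.04602138 -0.19187591]
```

View pics/w15.png

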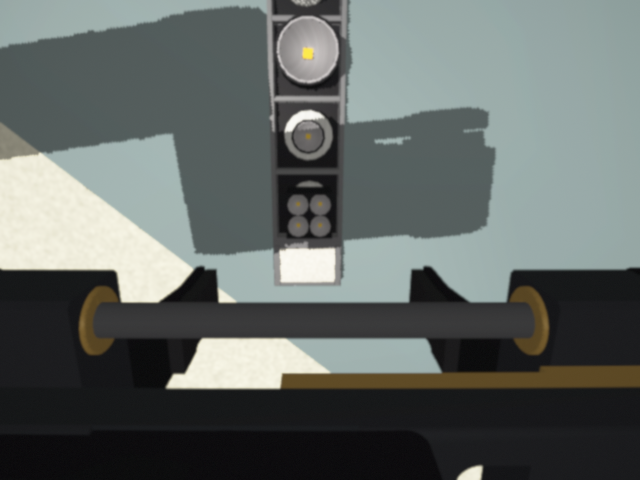

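Call:
send_rows(moves=[0,0,0,0,1.5,1,1,0,0,0,0,2.5,1,1,0,0,0,0,2.5,0,1,0,0,0,0,2.5,0,1,0,0,0,0,2.5,0,1,0,0,0,0,2.5,0,1,0,0,0,0,2.5,0,1,0,0,0,0,2.5,0,1,0,0,0,0,2.5,0,1,0,0,0,0,2.5,0,1,0,0,0,0,2.5,0,1,0,0,0,0,2.5,0,1,0,0,0,0,2.5,0,1,0,0,0,0,2.5,0,1,0,0,0,0,2.5,0,1,0,0,0,0,1,0,1,0,0,0,0,0,0,1])

```text
time_s: 46.4
position: [0.4487, 0.1045, 0.1953]
tcp_rot: [[0.755, 0.656, -0.002], [0.656, -0.755, -0.0], [-0.002, -0.001, -1.0]]
force: [0.7, 0.0, -0.1]
opening: 1.0
```

Run:
```python
from h import *
t=snap('top','t16');s=snap('scene','s16');print(read_state()['time_s'])
b=cv2.imread('pics/t16.png'); z=cv2.resize(b[215:361,375:505],(520,584),interpolation=cv2.INTER_CUBIC)
b=cv2.imread('pics/s16.png'); z2=cv2.resize(b[125:225,255:305],(292,584),interpolation=cv2.INTER_CUBIC)
cv2.imwrite('pics/f16.png',np.hstack([z[:,:505],z2]))
w=pickle.load(open('w15.pkl','rb'))
print('sq',plane(w,np.array([[298,204],[320,204],[298,226],[320,226]]),.057).mean(0))
print('div',plane(w,[[309,99],[309,172],[309,236]],.018))
```

```text
46.5
sq [ 0.44985343 -0.27245644  0.057     ]
div [[ 0.52179961 -0.21038039  0.018     ]
 [ 0.47368182 -0.25173627  0.018     ]
 [ 0.42755408 -0.29137751  0.018     ]]
```

View pics/f16.png

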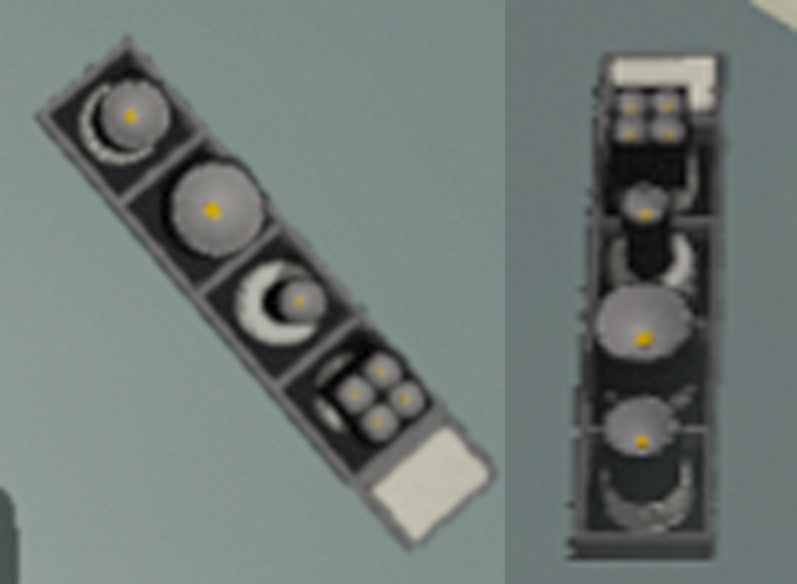

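View pics/t16.png

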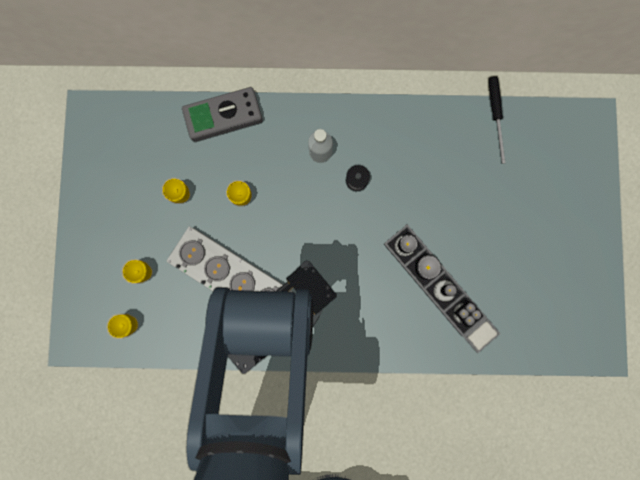

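Run:
```python
from h import *
c=pickle.load(open('t16.pkl','rb'))
T=lambda p:(np.array(p,float)+.5)/4.+[375,215]-.5
P=T([[379,397],[301,299],[217,209],[134,115]]);zs=[.061,.072,.060,.066]
d=np.array([.757,.653]);n=np.array([.653,-.757]);o=np.array([.5194,-.2075])
for p,z in zip(P,zs):
    q=plane(c,[p],z)[0][:2]; print(q, 'along,across mm',(q-o)@d*1e3,(q-o)@n*1e3)
```

```text
[ 0.44911855 -0.2694202 ] along,across mm -93.63695299042041 0.9798027803155918
[ 0.49839404 -0.22719614] along,across mm -28.763092273699684 1.193083942566564
[ 0.54432802 -0.18688734] along,across mm 32.33057642229099 0.6742161592891757
[ 0.5919687  -0.14296801] along,across mm 97.07389598917182 -1.4633563250458366
```

All four sit within about 3 mm of their compartment centres, upright, and nothing is touching the gripper.

```bash
python3 -c "
from rig import hand_in,read_state
print(read_state()['time_s']);print(hand_in())"
```

```text
46.5
the job is handed in; nothing more can be done
None
```

All four modules are in the tray in rack order and I handed the job in at 46.5 s of the 104 s allowed. From the label card they run square, slim, wide, medium, matching the order from the control box.

**Final checks:**
- **Position:** In the last top view every module was within about 3.5 mm of its compartment centre along the row and 1.5 mm across it. The wrist views taken after each placing agreed to 1–2 mm.
- **Upright and seated:** All four look upright in both the top and scene views. Their height on the floor was not measured. I set each down at its calculated floor height, then opened the fingers slowly.
- **Bystanders:** The spool and bottle look unmoved in the top view. The open gripper was clear of everything.

**What went wrong:** The first grasp of the wide module failed. The fingers slid off upward with about 10 N measured vertically at that moment, and the module stayed upright in its socket. I gripped it again 5 mm lower and it held.

**Disagreements:** The top and scene cameras differed by 2–3 mm on the module positions. On the tray end they were up to about 10 mm apart, but the scene reading there was rough. I worked from averages and the wrist views.

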